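Set the treat-tub sealer to the right heat key and switch it on

ROBOT

A 6-joint arm with a two-finger parallel gripper is mounted at the origin on the work surface. World frame = base frame: x ahead of the robot, y to its left, z up, the work surface at z = 0. Lengths are in m, angles in rad, forces in N, time in s.
With the tool pointing down it reaches from about 0.3 to 0.825 m from the base axis. Payload 5.4 kg.
Tool frame: the origin (TCP) lies midway between the tips of the shut fingers; the grasp point (between the pads) lies hold_point_z behind it (hold_point_z is the distance from the TCP to the grasp point, in m); z points along the fingers, y is the direction in which the jaws open and shut (so a half turn about z gives the same grasp; the last joint's range is limited). The gripper opens to 92 mm and grips with 3 to 60 N. Pads are 20 mm wide; open, the fingers measure 128 mm over their backs; the gripper's body (75 mm by 189 mm) begins 69 mm behind the grasp point.
Start: joints at [0.964, 0.158, 1.597, -0, 1.386, -0.21], TCP at [0.222, 0.53, 0.215] pointing down, gripper open.
Joint ranges: [-2.91, 2.91], [-0.94, 2.29], [0.18, 2.7], [-1.29, 4.43], [0.17, 2.64], [-3, 3]. Speed limits (rad/s): [2.57, 2.57, 3.14, 3.14, 3.14, 3.14].

INTERFACE

Orientations are given as a unit quaternion [x, y, z, w].
In Python, from rig import observe, read_camera, calibration, sign_off, trace, spot_point, hold_point_z gives the robot as it stands.
- The arm moves only by the tool drive_tool, never from a script. Its arguments are lists of equal length, an entry for each row: "gripper": the finger opening in cm, from 0 to 9.19; "xyz": the shift along the tool's x, y, z in cm, a list of three; "twist": the turn about the tool's z in rad. A call has 1 to 5 rows; each row shifts and turns the pose as measured when the row begins, along the tool's axes as they then stand; what a row does not reach is not made up. A row lasts 1/8 s, in which the tool goes at most 62.5 mm and 10.7 degrees, less where a joint would pass 70% of its speed; a pose out of reach is approached as far as the arm can. A call is refused whole if a number of a shift passes 6.25 or a number of a turn 0.188, either way. A call with a gripper value outside its range is refused whole. The fingers move at their own pace and stop on an object; the grip force is fixed at half the most. Time passes only in rows, so rows that do not move let the fingers close. It gives the time, the measured TCP pose, the force and the opening at its end, in the units of the state.
- observe(): the state, without advancing time (a new reading comes with each control period).
- read_camera(name): name is "side" or "top" or "wrist"; returns (picture, depth): 400x640x3 uint8, red, green, blue; 400x640 float32, m along the optical axis (not along the pixel's ray), 0 where there is no reading.
- calibration(name): a dict with "fov_y" (degrees; the focal length in pixels is half the picture's height over the tangent of half this angle, whatever the lens; pixels are square), "cx", "cy" (the principal point, pixels), "extrinsics" (4x4, takes a point from world to camera coordinates). Camera axes: x right, y up, looking along -z (the intrinsics and any distortion apply to the point x, -y, -z); pixel columns grow to the right and rows downward; lengths in m; the calibration is good to about 2 mm. A picture is of the moment at which its call begins: read the wrist's pose just before it. calibration takes no time and is no camera call; for the wrist camera it gives the pose at the moment of the call.
- sign_off(): hands the job in, once; it reports no verdict.
Trained networks look in the newest picture that a camera, given by its name, has taken for a name from the list of things; names that differ only in an ending like _2 or _b are one class to them, and where a whole thing is asked for, a point or a joint stands for the part that bears it (a point fixed in the world has none). Each returns a list of dicts, best first, with "p" (0 to 1); they miss things now and then, are a little off and sometimes report something else, mostly with a low value. They report only what shows in the picture. A call takes as long as a camera call. They do not tell look-alikes from the thing itself.
- trace(label, camera): "pixels" (400x640 bool, what is visible of it) and "point" ([column, row] as shares, 0 to 1, of the picture: columns of its width, rows of its height, amid what is visible of it).
- spot_point(label, camera): "point" ([column, row] as shares, 0 to 1, of the picture: columns of its width, rows of its height: a listed point, or the origin of a listed thing).
The state is a dict: "time_s": time; "qpos": joint angles; "joint_velocities": joint speeds; "joint_torque": joint torques, N m; "tcp_pos": TCP position; "tcp_rot": TCP orientation; "contact_force": force on the tool from outside, world axes, zero at the start; "ft_torque": the same for the moment, N m; "width": opening from 0.0 (shut) to 1.0 (fully open).
Only numpy, scipy, OpenCV 4.12 (cv2) and the standard library are available. Lean on these libraries where they do the work, as an engineer would, in place of code of your own. Each camera call takes 0.05 s, during which the arm holds its last target.

TASK

The tub sealer on the pet-treat counter is still set for white tubs. While it is off, press in the heat key whose colour matches the tub standing on the sealing nest beside the open head, until it clicks, stays down by itself and the white key has popped up; then flip the power toggle over to on. Press gently with light finger force so the machine is not damaged, and leave the tubs and everything else on the counter where they are.

Things in the scene. Friction and masses are not known exactly. Their poses are not given: they have to be found in the camera images.
- sealer: Bench-top tub sealer, white housing 340 (x) x 420 (y) mm, fixed to the counter, turned about z. Origin: centre of its underside, on the counter; -x is its front, towards the robot, +y its left as the robot sees it, z up. Behind the sloping front panel is a level deck at z 120 mm. Pushed with more than 30 N it is damaged.
- panel (a point): Middle of the flat control panel's surface, at x -101, y 0, z 80 mm in the sealer's frame (its axes are the sealer's). The panel slopes at 30 degrees from level, rising away from the robot, 160 mm along the slope. In the sealer's frame its outward normal is (-0.5, 0, 0.866), up the slope is (0.866, 0, 0.5). Left half: four keys; right of them the power toggle, then a dial.
- nest (a point): Centre of the sealing nest, on top of its black pad, at x 22, y -115, z 123 mm in the sealer's frame; four pins 12 mm high round it. The tub to be sealed next stands here. Right of it the white sealing head stands open and upright to z 292 mm; behind it a film roll to z 180. Two grey pads to its left hold waiting tubs.
- slot_white (a point): Panel surface in the middle of the white key's cut-out (does not move with the key): x -106, y +148, z 77 mm in the sealer's frame. The white cap, 22 mm wide (y) x 30 mm long up the slope, lies over this point. Row from left to right: white, orange, green, blue, 36 mm apart. The bank's bracket is adjustable, so an up key's top lies anywhere 13 to 25 mm out along the normal: feel for it.
- slot_orange (a point): Panel surface in the middle of the orange key's cut-out (does not move with the key): x -106, y +112, z 77 mm in the sealer's frame. The orange cap, 22 mm wide (y) x 30 mm long up the slope, lies over this point. Row from left to right: white, orange, green, blue, 36 mm apart. The bank's bracket is adjustable, so an up key's top lies anywhere 13 to 25 mm out along the normal: feel for it.
- slot_green (a point): Panel surface in the middle of the green key's cut-out (does not move with the key): x -106, y +76, z 77 mm in the sealer's frame. The green cap, 22 mm wide (y) x 30 mm long up the slope, lies over this point. Row from left to right: white, orange, green, blue, 36 mm apart. The bank's bracket is adjustable, so an up key's top lies anywhere 13 to 25 mm out along the normal: feel for it.
- slot_blue (a point): Panel surface in the middle of the blue key's cut-out (does not move with the key): x -106, y +40, z 77 mm in the sealer's frame. The blue cap, 22 mm wide (y) x 30 mm long up the slope, lies over this point. Row from left to right: white, orange, green, blue, 36 mm apart. The bank's bracket is adjustable, so an up key's top lies anywhere 13 to 25 mm out along the normal: feel for it.
- key_white (a joint): Depression of the white heat key straight into the panel, m: 0 up, about 0.008 latched, 0.010 at its hard stop. Down at the start. Keys are interlocked by a sprung latch bar: a key pressed in lets the one that was down pop up.
- key_orange (a joint): Depression of the orange heat key straight into the panel, m: 0 up, about 0.008 latched, 0.010 at its hard stop. Up at the start. Springy: 2 to 7 N, dropping for a moment as it clicks past the latch, then rising hard at the stop. Latches only if pressed past about 9 mm; let go sooner it springs back. Press slowly and stop on force.
- key_green (a joint): Depression of the green heat key straight into the panel, m: 0 up, about 0.008 latched, 0.010 at its hard stop. Up at the start. Springy: 2 to 7 N, dropping for a moment as it clicks past the latch, then rising hard at the stop. Latches only if pressed past about 9 mm; let go sooner it springs back. Press slowly and stop on force.
- key_blue (a joint): Depression of the blue heat key straight into the panel, m: 0 up, about 0.008 latched, 0.010 at its hard stop. Up at the start. Springy: 2 to 7 N, dropping for a moment as it clicks past the latch, then rising hard at the stop. Latches only if pressed past about 9 mm; let go sooner it springs back. Press slowly and stop on force.
- toggle (a joint): Power toggle, rad: 0 off (bat leans down the slope, to the front), 0.72 on (bat leans up the slope, to the deck). Hinge axis: the sealer's y, 4 mm out from the panel. A spring holds it at either end; pushed past its centre (0.36, bat square to the panel) it snaps over by itself. About 4 N at the tip moves it.
- toggle_tip (a point): Tip centre of the toggle's steel bat with red sleeve (28 mm from the hinge, 6 to 8 mm thick), moving with it. Bat's foot on the panel: x -111, y -55, z 74 mm in the sealer's frame. Tip 30 mm out from the panel; off 10 mm down the slope from the foot, on 10 mm up. Panel is bare 40 mm up and down the slope from the foot; nearest key edge 84 mm to the left, dial 45 mm to the right, lamp 60 mm up.
- tub_orange: Open orange plastic tub with chew sticks, 90 mm across the rim, 60 mm high; origin: centre of its underside. One of the three tubs stands on the nest, the other two wait on the grey pads.
- tub_green: Open green plastic tub with small bites, 90 mm across the rim, 60 mm high; origin: centre of its underside. One of the three tubs stands on the nest, the other two wait on the grey pads.
- tub_blue: Open blue plastic tub with twists, 90 mm across the rim, 60 mm high; origin: centre of its underside. One of the three tubs stands on the nest, the other two wait on the grey pads.
- jar: Treat jar, 86 mm across, 130 mm high, black lid; origin: centre of its underside. Bystander left of the sealer.
- scoop: Aluminium treat scoop 85 x 60 x 35 mm with a 90 mm wooden handle to its -x; origin: under the middle of its bowl. Bystander to the left.
- lids: Stack of white tub lids, 94 mm across, 35 mm high; origin: centre of its underside. Bystander to the right.
- sample_crate: Small grey-washed wooden crate of chew sticks, 160 x 120 x 55 mm; origin: centre of its underside. Bystander right of the sealer.
- film_roll: Spare roll of sealing film standing on end, 76 mm across, 90 mm high; origin: centre of its underside. Bystander to the left.
Things that resemble listed ones, but are neither listed nor needed, are in the scene too. What is shaped like the tub_blue but purple is not meant.

How it is judged:
By the outcome, as a careful person would: the job done as asked, in the order asked, and still so for the second after the job is handed in, with the robot touching nothing.
It also fails if it takes over 61 s, if anything falls off the work surface, if the arm or the gripper's body presses on something with over 40 N, if the wrist force passes 120 N, or if a joint passes its speed limit or range.

## Working session

There is one attempt and no reset: what is moved stays moved. The work goes in short steps, Python scripts to look and compute and a tool call to move; the robot and the scene stay as the last step left them, time stands still between calls to the robot, and variables do not carry over. Pictures are saved under pics/ and viewed, and the job is handed in when it is done.

Besides the shell and the picture viewer there is one more tool, called after ">>>" by a JSON object that holds its "fn" and its "kwargs", one argument or row to a line. drive_tool: Moves the arm, as the interface text tells. Its arguments: {"type":"object","properties":{"gripper":{"type":"array"},"xyz":{"type":"array"},"twist":{"type":"array"}},"required":["gripper","xyz","twist"]}

```bash
ls; mkdir -p pics; python3 - <<'E'
from rig import *
import cv2
print(observe(),hold_point_z)
for n in("side","top","wrist"):
    p,d=read_camera(n); cv2.imwrite(f"pics/{n}0.png",p[:,:,::-1]); import numpy as np; np.save(f"pics/{n}0.npy",d)
    c=calibration(n); print(n,c)
E
```

```text
pics
{'time_s': 0.0, 'qpos': array([ 9.63898833e-01,  1.59059599e-01,  1.59818812e+00, -1.41137870e-05,
        1.38619233e+00, -2.10084781e-01]), 'joint_velocities': array([ 0.00017282,  0.00041884, -0.00039714, -0.00024732, -0.00098677,
        0.00013473]), 'joint_torque': array([-1.02119531e-03, -3.85571659e+01, -3.22106516e+01,  7.00003118e-02,
        3.77658277e-02, -1.54759359e-04]), 'tcp_pos': array([0.22188672, 0.52980276, 0.21363509]), 'tcp_rot': array([ 1.97105842e-01,  9.80381780e-01, -8.50448889e-04, -3.60549387e-04]), 'contact_force': array([-5.26487679e-01, -4.48017666e-01,  3.26243526e-04]), 'ft_torque': array([-0.01476332, -0.03186173, -0.00608627]), 'width': 1.0009871608375842} 0.0187
side {'fov_y': 55.38740961465046, 'cx': 316.44534254300436, 'cy': 203.11734535275608, 'extrinsics': array([[ 0.91947137, -0.39287416,  0.01490933, -0.53610833],
       [ 0.28076836,  0.68270284,  0.67460059, -0.24745609],
       [-0.27521178, -0.61608986,  0.73803235, -1.12820863],
       [ 0.        ,  0.        ,  0.        ,  1.        ]])}
top {'fov_y': 45.97361027284158, 'cx': 318.8806539296402, 'cy': 208.3185883092604, 'extrinsics': array([[-0.02597336, -0.99955036, -0.01498193,  0.03058672],
       [ 0.99035034, -0.02776939,  0.1357758 , -0.57529041],
       [-0.13613079, -0.0113108 ,  0.9906263 , -1.52719809],
       [ 0.        ,  0.        ,  0.        ,  1.        ]])}
wrist {'fov_y': 66.7840734651781, 'cx': 322.28642903597233, 'cy': 199.79914076866083, 'extrinsics': array([[ 3.86165684e-01,  9.22429415e-01, -1.97790587e-04,
        -5.76124930e-01],
       [-8.91654160e-01,  3.73226995e-01, -2.56231279e-01,
         2.92119498e-02],
       [-2.36281448e-01,  9.91240881e-02,  9.66615483e-01,
        -3.88666660e-01],
       [ 0.00000000e+00,  0.00000000e+00,  0.00000000e+00,
         1.00000000e+00]])}
```

View pics/side0.png

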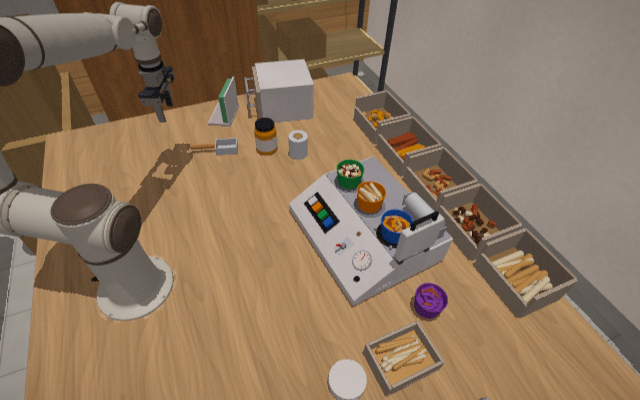

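View pics/top0.png

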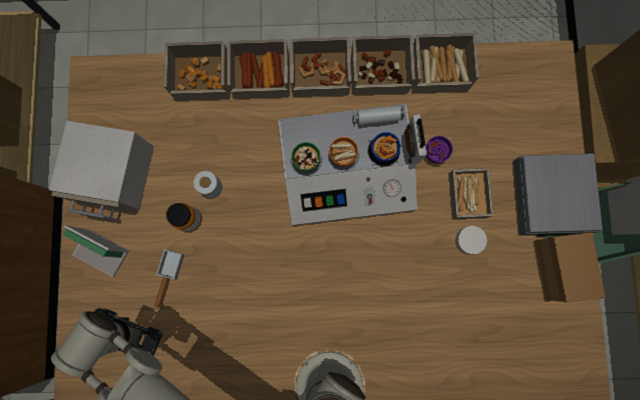

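```bash
cat > h.py <<'E'
import numpy as np, cv2
from scipy.spatial.transform import Rotation as R
from rig import *
def cam(n):
    c=calibration(n); f=200/np.tan(np.radians(c['fov_y'])/2); return f,c['cx'],c['cy'],c['extrinsics']
def unproj(c,u,v,d):
    f,cx,cy,E=c; p=np.stack([(u-cx)/f*d,-(v-cy)/f*d,-d],-1); return (p-E[:3,3])@E[:3,:3]
def proj(c,P):
    f,cx,cy,E=c; q=P@E[:3,:3].T+E[:3,3]; return np.stack([cx+f*q[...,0]/-q[...,2],cy-f*q[...,1]/-q[...,2]],-1)
E
python3 - <<'E'
from h import *
for n in("top","side"):
    p,d=read_camera(n); c=cam(n)
    for l in ["sealer","panel","nest","slot_white","slot_orange","slot_green","slot_blue","toggle_tip","tub_orange","tub_green","tub_blue"]:
        for r in spot_point(l,n)[:2]:
            u,v=r['point'][0]*640,r['point'][1]*400
            dd=d[int(min(v,399)),int(min(u,639))]
            print(n,l,round(r['p'],2),int(u),int(v),unproj(c,u,v,dd).round(3))
print(observe()['time_s'])
E
```

```text
top sealer 0.83 346 166 [ 0.696 -0.077  0.124]
top sealer 0.26 169 260 [0.417 0.522 0.001]
top panel 0.77 350 193 [ 0.615 -0.09   0.084]
top panel 0.32 463 195 [ 0.607 -0.468  0.037]
top slot_white 0.66 380 150 [ 0.729 -0.179  0.181]
top slot_white 0.65 306 203 [0.586 0.054 0.084]
top slot_orange 0.69 317 195 [0.613 0.018 0.082]
top slot_green 0.6 330 197 [ 0.603 -0.023  0.102]
top slot_blue 0.77 339 196 [ 0.606 -0.053  0.098]
top tub_orange 0.59 341 152 [ 0.729 -0.061  0.177]
top tub_green 0.84 307 162 [0.7   0.046 0.177]
top tub_green 0.2 306 202 [0.592 0.053 0.079]
top tub_blue 0.82 379 149 [ 0.736 -0.179  0.173]
top tub_blue 0.73 435 154 [ 0.745 -0.378  0.051]
side panel 0.95 337 228 [ 0.617 -0.086  0.078]
side panel 0.46 397 356 [ 0.597 -0.488  0.038]
side nest 0.67 392 232 [ 0.711 -0.226  0.179]
side slot_white 0.56 311 199 [0.589 0.059 0.08 ]
side slot_orange 0.71 315 206 [0.584 0.017 0.088]
side slot_green 0.66 320 214 [ 0.588 -0.017  0.084]
side slot_blue 0.88 327 223 [ 0.594 -0.061  0.09 ]
side slot_blue 0.28 369 205 [ 0.708 -0.102  0.166]
side tub_orange 0.67 371 207 [ 0.717 -0.105  0.154]
side tub_green 0.74 349 181 [0.701 0.014 0.164]
side tub_green 0.6 330 223 [ 0.6   -0.066  0.089]
side tub_blue 0.66 396 233 [ 0.721 -0.235  0.18 ]
side tub_blue 0.56 427 307 [ 0.739 -0.408  0.048]
1.35
```

```bash
python3 - <<'E'
from h import *
print(observe()['time_s'])
c={n:cam(n) for n in("top","side")}
pts=[]
for n in c:
    d=np.load(f"pics/{n}0.npy"); v,u=np.mgrid[:400,:640]; P=unproj(c[n],u+.0,v+.0,d)
    m=(d>0)&(P[...,2]>.025)&(P[...,2]<.135)&(P[...,0]>.48)&(P[...,0]<.92)&(P[...,1]>-.32)&(P[...,1]<.2)
    # restrict to sealer mask connected
    r=trace("sealer",n) if False else None
    m=cv2.morphologyEx(m.astype(np.uint8),cv2.MORPH_OPEN,np.ones((3,3)))
    k,lab,st,ce=cv2.connectedComponentsWithStats(m); i=1+np.argmax(st[1:,4]); print(n,st[i])
    Q=P[lab==i]; pts.append(Q)
    print(cv2.minAreaRect(Q[:,:2].astype(np.float32)), np.percentile(Q,[1,50,99],axis=0).round(3))
    pl=Q[(Q[:,2]<.115)&(Q[:,2]>.045)]
    # RANSAC-free robust panel normal
    w=np.ones(len(pl))
    for _ in range(20):
        A=np.c_[pl[:,:2],np.ones(len(pl))]; s=np.linalg.lstsq(A*w[:,None],pl[:,2]*w,rcond=None)[0]; r=pl[:,2]-A@s; w=1/(1+(r/.002)**2)
    print("plane",s,"yaw",np.degrees(np.arctan2(s[1],s[0])),"slope",np.degrees(np.arctan(np.hypot(s[0],s[1]))))
for n in c:
    p=cv2.imread(f"pics/{n}0.png"); d=np.load(f"pics/{n}0.npy")
    x0,y0,x1,y1=(280,95,460,230) if n=="top" else (285,150,450,300)
    cv2.imwrite(f"pics/{n}crop.png",cv2.resize(p[y0:y1,x0:x1],None,fx=4,fy=4,interpolation=cv2.INTER_CUBIC)[:600])
E
```

```text
1.35
top [  278   110   139   115 10800]
((0.7126777768135071, -0.08363117277622223), (0.3417755663394928, 0.4207327663898468), 5.444575786590576) [[ 0.537 -0.294  0.038]
 [ 0.668 -0.068  0.112]
 [ 0.869  0.127  0.128]]
plane [ 0.54442592  0.05053813 -0.24880219] yaw 5.303470748252644 slope 28.66836390146239
side [  289   157   164   146 10034]
((0.710835337638855, -0.08432504534721375), (0.3426956534385681, 0.4241243898868561), 4.9967265129089355) [[ 0.535 -0.303  0.029]
 [ 0.651 -0.125  0.093]
 [ 0.881  0.114  0.128]]
plane [ 0.28823628  0.06612214 -0.09041505] yaw 12.920249759688692 slope 16.47417794282549
```

View pics/topcrop.png

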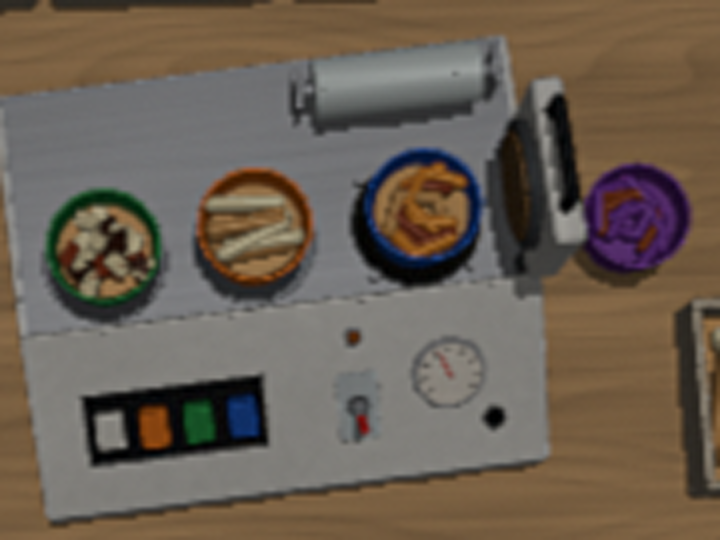

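View pics/sidecrop.png

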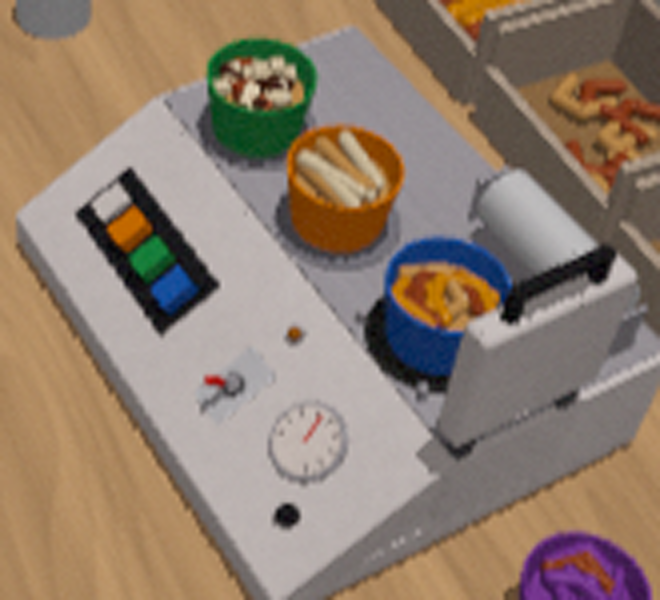

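Blue tub (top image 384,148; side 396,228) stands on the black nest pad beside the open head. The look-alike purple tub (438,150) stands on the counter, so blue is the key to press. The toggle leans down the slope (off).

```bash
cat >> h.py <<'E'
YAW=np.radians(5.3); C=np.array([.712,-.084,0])
def S(p,yaw=None,c=None):
    yaw=YAW if yaw is None else yaw; c=C if c is None else c
    return np.asarray(p)@R.from_euler('z',yaw).as_matrix().T+c
N=np.array([-.5,0,.866])
E
python3 - <<'E'
from h import *
from scipy.optimize import least_squares
sl={'w':[-.106,.148,.077],'o':[-.106,.112,.077],'g':[-.106,.076,.077],'b':[-.106,.04,.077]}
rng={'o':(8,20),'g':(45,80),'b':(100,130)}
obs=[]
c={}
for n in("top","side"):
    c[n]=cam(n); p=cv2.imread(f"pics/{n}0.png"); hsv=cv2.cvtColor(p,cv2.COLOR_BGR2HSV)
    d=np.load(f"pics/{n}0.npy")
    for k,(a,b) in rng.items():
        q=proj(c[n],S(np.array(sl[k])+.019*N))
        m=((hsv[...,0]>=a)&(hsv[...,0]<=b)&(hsv[...,1]>150)).astype(np.uint8)
        vv,uu=np.nonzero(m); s=np.hypot(uu-q[0],vv-q[1])<10
        o=np.array([uu[s].mean(),vv[s].mean()]); obs.append((n,k,o))
        print(n,k,q.round(1),o.round(1),s.sum(),unproj(c[n],o[0],o[1],d[int(o[1]+.5),int(o[0]+.5)]).round(4))
    for nm,P in {'toggle':[-.111+(.03*-.5)-.00866,-.055,.074+.026-.005],'panel':[-.101,0,.08],'corner':[-.17,.21,.04],'corner2':[-.17,-.21,.04],'b':[.17,.21,.12],'b2':[.17,-.21,.12]}.items(): print(n,nm,proj(c[n],S(P)).round(1))
def f(x):
    return np.concatenate([(proj(c[n],S(np.array(sl[k])+x[3]*N,x[2],np.array([x[0],x[1],0])))-o)/(1 if n=='top' else 1.3) for n,k,o in obs])
for fixed in (None,.013,.019,.025):
  for y in (5.0,5.3):
    g=(lambda x:f([x[0],x[1],np.radians(y),x[2] if fixed is None else fixed]))
    r=least_squares(g,[.712,-.084,.019] if fixed is None else [.712,-.084]); print(fixed,y,r.x.round(4),r.cost)
E
```

```text
top o [318.  202.7] [318.1 201.3] 96 [0.5913 0.0163 0.0943]
top g [329.1 201.4] [329.2 200.1] 94 [ 0.5946 -0.0193  0.0918]
top b [340.2 200.1] [340.3 198.5] 101 [ 0.5992 -0.0554  0.088 ]
top toggle [370.4 202.3]
top panel [351.8 194.9]
top corner [290.8 224.8]
top corner2 [416.8 209.7]
top b [277.4 118.6]
top b2 [406.1 103.2]
side o [315.8 205.7] [316.9 206.9] 89 [0.5899 0.0152 0.0876]
side g [321.2 213.1] [322.2 214.2] 88 [ 0.5929 -0.0206  0.0884]
side b [326.8 220.8] [327.9 222.1] 100 [ 0.5967 -0.0564  0.0874]
side toggle [337.  244.7]
side panel [337.1 230.7]
side corner [288.1 202.8]
side corner2 [353.2 301.1]
side b [373.1 155.2]
side b2 [453.9 238.3]
None 5.0 [ 0.7125 -0.0853  0.0103] 0.24822806317680834
None 5.3 [ 0.7128 -0.0847  0.0103] 0.2377074090539285
0.013 5.0 [ 0.7134 -0.0856] 0.3897555823060499
0.013 5.3 [ 0.7137 -0.085 ] 0.3797680967509596
0.019 5.0 [ 0.7154 -0.0864] 1.7076137929224333
0.019 5.3 [ 0.7157 -0.0858] 1.6988146927660353
0.025 5.0 [ 0.7173 -0.0872] 4.435440239919698
0.025 5.3 [ 0.7177 -0.0865] 4.427853352751821
```

```bash
cat >> h.py <<'E'
C=np.array([.713,-.085,0])
def status(target=None,yaw_t=YAW+np.pi):
    o=observe(); T=R.from_quat(o['tcp_rot']); M=T.as_matrix()
    yaw=np.arctan2(M[1,0],M[0,0])
    print("t",o['time_s'],"tcp",o['tcp_pos'].round(4),"F",o['contact_force'].round(2),"w",round(o['width'],3),"q",o['qpos'].round(2))
    print("tool z",M[:,2].round(4),"twist needed",-((yaw_t-yaw+np.pi)%(2*np.pi)-np.pi))
    sp=(o['tcp_pos']-C)@R.from_euler('z',YAW).as_matrix(); print("sealer frame mm",(sp*1000).round(1))
    if target is not None: print("shift cm tool",((target-o['tcp_pos'])@M*100).round(2))
B=np.array([-.106-.010,.036,.077])
E
python3 - <<'E'
from h import *
print(S(B+.04*N), S(B+.013*N))
t=S(B+.04*N); t[2]=.28
status(t)
E_=calibration("wrist")["extrinsics"]; print("cam pos",-E_[:3,:3].T@E_[:3,3])
E
```

```text
[ 0.5742561  -0.06171631  0.11164   ] [ 0.58769838 -0.06046931  0.088258  ]
t 1.35 tcp [0.2222 0.5303 0.2146] F [-0.19 -0.12 -0.89] w 1.002 q [ 0.96  0.16  1.6   0.    1.39 -0.21]
tool z [-0.  0. -1.] twist needed -0.48932927054543507
sealer frame mm [-431.8  658.   214.6]
shift cm tool [-55.35 -41.    -6.54]
cam pos [0.1568213  0.55924597 0.38378522]
```

>>> {"fn": "drive_tool", "kwargs": {
  "gripper": [0,0,0,0],
  "xyz": [
    [0,0,-2],
    [0,0,-2],
    [0,0,-2],
    [0,0,-0.5]
  ],
  "twist": [-0.15,-0.15,-0.15,-0.04]
}}

```text
time_s: 1.85
tcp_pos: [0.2219, 0.5298, 0.2806]
tcp_rot: [-0.055, 0.999, -0.001, -0.001]
contact_force: [-0.3, 0.3, -0.2]
width: 0.588
```

```bash
python3 - <<'E'
from h import *
t=S(B+.04*N); t[2]=.28
status(t)
E
```

```text
t 1.85 tcp [0.2219 0.5298 0.2806] F [-0.28  0.32 -0.18] w 0.588 q [ 0.96  0.12  1.51  0.    1.51 -0.72]
tool z [-0.0012 -0.0017 -1.    ] twist needed 0.016978718485695765
sealer frame mm [-432.2  657.6  280.6]
shift cm tool [-28.56 -62.65   0.12]
```

>>> {"fn": "drive_tool", "kwargs": {
  "gripper": [0,0,0,0,0],
  "xyz": [
    [-2.4,-5.2,0],
    [-2.4,-5.2,0],
    [-2.4,-5.2,0],
    [-2.4,-5.2,0],
    [-2.4,-5.2,0]
  ],
  "twist": [0.02,0,0,0,0]
}}

```text
time_s: 2.48
tcp_pos: [0.3686, 0.2787, 0.2818]
tcp_rot: [-0.049, 0.999, 0.0, 0.001]
contact_force: [0.9, -0.9, -0.3]
width: 0.039
```

>>> {"fn": "drive_tool", "kwargs": {
  "gripper": [0,0,0,0,0],
  "xyz": [
    [-2.4,-5.2,0],
    [-2.4,-5.2,0],
    [-2.4,-5.2,0],
    [-2.4,-5.2,0],
    [-2.4,-5.2,0]
  ],
  "twist": [0,0,0,0,0]
}}

```text
time_s: 3.1
tcp_pos: [0.517, 0.0227, 0.2835]
tcp_rot: [-0.048, 0.999, 0.001, 0.003]
contact_force: [0.6, 0.4, -0.9]
width: 0.002
```

```bash
python3 - <<'E'
from h import *
t=S(B+.04*N); t[2]=.28
status(t)
E
```

```text
t 3.1 tcp [0.517  0.0227 0.2835] F [ 0.59  0.39 -0.85] w 0.002 q [-0.19 -0.04  1.67  0.    1.51 -1.86]
tool z [ 0.0069  0.002  -1.    ] twist needed 0.004359984371067327
sealer frame mm [-185.2  125.3  283.5]
shift cm tool [-4.88 -8.95  0.37]
```

>>> {"fn": "drive_tool", "kwargs": {
  "gripper": [0,0,0,0],
  "xyz": [
    [-2.4,-4.5,0],
    [-2.4,-4.5,3],
    [0,0,5],
    [0,0,0]
  ],
  "twist": [0.004,0,0,0]
}}

```text
time_s: 3.6
tcp_pos: [0.5773, -0.0701, 0.2026]
tcp_rot: [-0.043, 0.999, 0.0, 0.005]
contact_force: [-0.3, -0.4, -0.1]
width: 0.008
```

```bash
python3 - <<'E'
from h import *
t=S(B+.04*N)
status(t)
p,d=read_camera("wrist"); np.save("pics/w1.npy",d); c=cam("wrist")
q=p[:,:,::-1].copy()
for nm,P in {'b':[-.106,.04,.077],'g':[-.106,.076,.077],'o':[-.106,.112,.077],'w':[-.106,.148,.077],'t':[-.1347,-.055,.095]}.items():
    P=np.array(P)+(0 if nm=='t' else .013*N); u=proj(c,S(P)); print(nm,u); cv2.circle(q,tuple(int(x) for x in u),3,(255,0,255),1)
u=proj(c,observe()['tcp_pos']); cv2.circle(q,tuple(int(x) for x in u),3,(0,255,255),1); print(u)
cv2.imwrite("pics/w1.png",q)
E
```

```text
t 3.6 tcp [ 0.5773 -0.0701  0.2026] F [-0.35 -0.38 -0.06] w 0.008 q [-0.33  0.18  1.6   0.    1.36 -1.99]
tool z [ 0.0095  0.001  -1.    ] twist needed -0.005988336216436352
sealer frame mm [-133.8   27.4  202.6]
shift cm tool [0.31 0.86 9.09]
b [334.83924135 211.63430479]
g [371.23055928 211.46756779]
o [407.64734738 211.30071408]
w [444.08963241 211.13374356]
t [235.17101882 192.03088632]
[320.24181409 241.63537575]
```

View pics/w1.png

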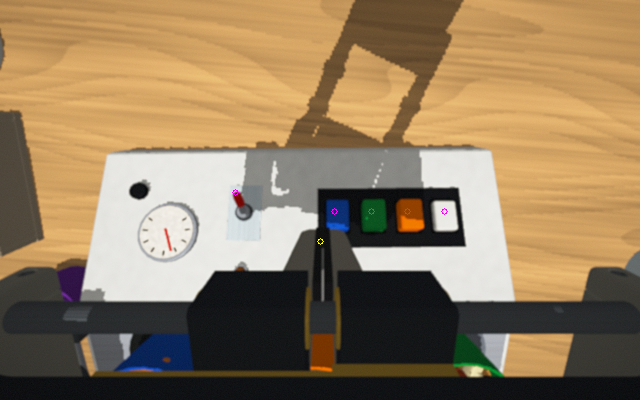

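```bash
python3 - <<'E'
from h import *
c=cam("wrist"); d=np.load("pics/w1.npy")
def sf(P): return (P-C)@R.from_euler('z',YAW).as_matrix()
for nm,(u,v) in {'b':(338,213),'g':(373,214),'o':(410,214),'w':(445,214),'pan':(290,200),'pan2':(480,215),'pan3':(200,180)}.items():
    vv,uu=np.mgrid[v-5:v+6,u-5:u+6]; P=sf(unproj(c,uu.ravel()+0.,vv.ravel()+0.,d[vv,uu].ravel()))
    n=(P-np.array([-.101,0,.08]))@N
    print(nm,np.median(P,0).round(4),"out mm",np.median(n)*1000)
E
```

```text
b [-0.1131  0.0428  0.0945] out mm 18.77148312981913
g [-0.1122  0.0766  0.095 ] out mm 18.61243600259771
o [-0.112   0.1126  0.0953] out mm 18.732376988645264
w [-0.1094  0.1495  0.0879] out mm 11.057701150877612
pan [-0.1198 -0.006   0.0705] out mm 0.9895546824152384
pan2 [-0.1052  0.1893  0.079 ] out mm 1.169933460884695
pan3 [-0.1389 -0.1019  0.059 ] out mm 0.8887423454306845
```

```bash
sed -i 's/^B=.*/B=np.array([-.106-.009,.039,.077])/' h.py; python3 - <<'E'
from h import *
status(S(B+.03*N))
E
```

```text
t 3.65 tcp [ 0.5792 -0.0707  0.206 ] F [ 0.98  0.16 -0.19] w 0.007 q [-0.33  0.17  1.6   0.    1.36 -1.99]
tool z [ 0.0152 -0.0013 -0.9999] twist needed -0.00561749612474749
sealer frame mm [-131.9   26.6  206. ]
shift cm tool [-0.03  1.26 10.3 ]
```

>>> {"fn": "drive_tool", "kwargs": {
  "gripper": [0,0,0,0],
  "xyz": [
    [0,1.2,3.5],
    [0,0,3.5],
    [0,0,2.2],
    [0,0,0]
  ],
  "twist": [-0.005,0,0,0]
}}

```text
time_s: 4.15
tcp_pos: [0.5873, -0.0585, 0.1255]
tcp_rot: [-0.048, 0.999, -0.005, 0.017]
contact_force: [-0.5, 0.9, 1.0]
width: 0.002
```

```bash
python3 - <<'E'
from h import *
status(S(B+.03*N))
p,d=read_camera("wrist"); cv2.imwrite("pics/w2.png",p[:,:,::-1])
status(S(B+.02*N))
E
```

```text
t 4.15 tcp [ 0.5873 -0.0585  0.1255] F [-0.53  0.86  0.98] w 0.002 q [-0.31  0.25  1.67  0.    1.18 -1.97]
tool z [ 0.0348 -0.0074 -0.9994] twist needed 0.003479922271395708
sealer frame mm [-122.7   38.   125.5]
shift cm tool [0.8  0.13 2.23]
t 4.2 tcp [ 0.5884 -0.0589  0.127 ] F [ 0.72  0.67 -0.05] w 0.009 q [-0.31  0.25  1.67  0.    1.18 -1.97]
tool z [ 0.0375 -0.0083 -0.9993] twist needed 0.0034553412465214706
sealer frame mm [-121.7   37.5  127. ]
shift cm tool [0.45 0.19 3.25]
```

View pics/w2.png

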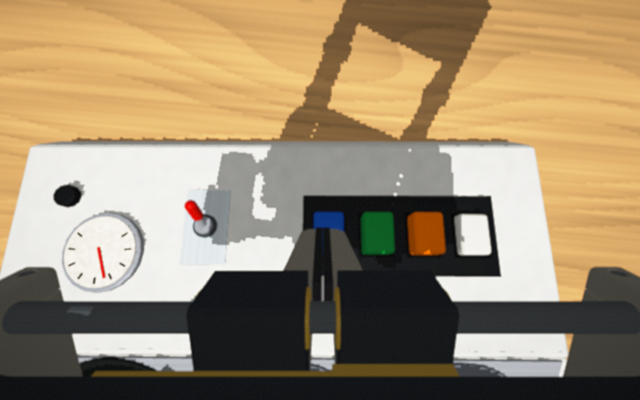

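>>> {"fn": "drive_tool", "kwargs": {
  "gripper": [0,0,0],
  "xyz": [
    [0.7,0.1,1.2],
    [0,0,1],
    [0,0,0]
  ],
  "twist": [0,0,0]
}}

```text
time_s: 4.58
tcp_pos: [0.5843, -0.0591, 0.1081]
tcp_rot: [-0.048, 0.999, -0.006, 0.022]
contact_force: [0.9, -1.0, -0.3]
width: 0.008
```

```bash
cat >> h.py <<'E'
def tgt(P):
    status(S(P)); o=observe(); sp=(o['tcp_pos']-C)@R.from_euler('z',YAW).as_matrix()
    print("out along N mm",(sp-B)@N*1000,"up-slope mm",(sp-B)@np.array([.866,0,.5])*1000,"dy",(sp-B)[1]*1000)
    M=R.from_quat(o['tcp_rot']).as_matrix(); print("-N in tool",(R.from_euler('z',YAW).as_matrix()@-N)@M)
E
python3 - <<'E'
from h import *
tgt(B+.02*N)
E
```

```text
t 4.575 tcp [ 0.5843 -0.0591  0.1081] F [ 0.92 -0.96 -0.27] w 0.008 q [-0.31  0.26  1.7   0.    1.14 -1.98]
tool z [ 0.0444 -0.0105 -0.999 ] twist needed 0.004253781247932409
sealer frame mm [-125.8   37.7  108.1]
shift cm tool [-0.02  0.15  1.38]
out along N mm 32.35618726955261 up-slope mm 6.256146820929175 dy -1.348370706568812
-N in tool [-0.46212584  0.01092239  0.88672228]
```

>>> {"fn": "drive_tool", "kwargs": {
  "gripper": [0,0,0],
  "xyz": [
    [0,0.1,0.6],
    [0,0,0.4],
    [0,0,0]
  ],
  "twist": [0,0,0]
}}

```text
time_s: 4.95
tcp_pos: [0.5849, -0.0584, 0.0977]
tcp_rot: [-0.048, 0.999, -0.006, 0.022]
contact_force: [0.0, 0.4, 1.0]
width: 0.006
```

```bash
python3 - <<'E'
from h import *
tgt(B+.02*N)
E
```

```text
t 4.95 tcp [ 0.5849 -0.0584  0.0977] F [0.02 0.36 0.96] w 0.006 q [-0.31  0.27  1.71  0.    1.12 -1.98]
tool z [ 0.0447 -0.0106 -0.9989] twist needed 0.004079721606494502
sealer frame mm [-125.1   38.4   97.7]
shift cm tool [0.01 0.07 0.34]
out along N mm 22.982528991640923 up-slope mm 1.63276075981276 dy -0.6357497076394936
-N in tool [-0.46185514  0.01112113  0.88686084]
```

>>> {"fn": "drive_tool", "kwargs": {
  "gripper": [0,0,0],
  "xyz": [
    [-0.05,0,0.1],
    [-0.05,0,0.1],
    [-0.05,0,0.1]
  ],
  "twist": [0,0,0]
}}

```text
time_s: 5.32
tcp_pos: [0.587, -0.0584, 0.095]
tcp_rot: [-0.048, 0.999, -0.006, 0.022]
contact_force: [0.3, 0.0, 0.2]
width: 0.004
```

>>> {"fn": "drive_tool", "kwargs": {
  "gripper": [0,0],
  "xyz": [
    [-0.05,0,0.1],
    [-0.05,0,0.1]
  ],
  "twist": [0,0]
}}

```text
time_s: 5.58
tcp_pos: [0.5881, -0.0583, 0.0932]
tcp_rot: [-0.048, 0.999, -0.007, 0.022]
contact_force: [-2.7, -0.6, 3.9]
width: 0.003
```

```bash
python3 - <<'E'
from h import *
tgt(B+.02*N)
E
```

```text
t 5.575 tcp [ 0.5881 -0.0583  0.0932] F [-2.7  -0.62  3.93] w 0.003 q [-0.3   0.28  1.7   0.    1.11 -1.97]
tool z [ 0.0451 -0.0109 -0.9989] twist needed 0.004132855624348508
sealer frame mm [-121.9   38.1   93.2]
shift cm tool [ 0.3   0.09 -0.12]
out along N mm 17.52463405249644 up-slope mm 2.10091577468568 dy -0.8999142361023407
-N in tool [-0.46155836  0.01139345  0.88701188]
```

>>> {"fn": "drive_tool", "kwargs": {
  "gripper": [0,0],
  "xyz": [
    [-0.05,0,0.1],
    [-0.05,0,0.1]
  ],
  "twist": [0,0]
}}

```text
time_s: 5.82
tcp_pos: [0.5886, -0.0583, 0.0923]
tcp_rot: [-0.048, 0.999, -0.007, 0.021]
contact_force: [-3.8, 0.1, 4.1]
width: 0.005
```

>>> {"fn": "drive_tool", "kwargs": {
  "gripper": [0,0],
  "xyz": [
    [-0.05,0,0.1],
    [-0.05,0,0.1]
  ],
  "twist": [0,0]
}}

```text
time_s: 6.08
tcp_pos: [0.5896, -0.0582, 0.0906]
tcp_rot: [-0.048, 0.999, -0.007, 0.021]
contact_force: [-3.2, -0.2, 5.3]
width: 0.008
```

```bash
python3 - <<'E'
from h import *
tgt(B+.008*N)
E
```

```text
t 6.075 tcp [ 0.5896 -0.0582  0.0906] F [-3.23 -0.22  5.25] w 0.008 q [-0.3   0.29  1.7   0.    1.11 -1.97]
tool z [ 0.0429 -0.0111 -0.999 ] twist needed 0.00464375895209912
sealer frame mm [-120.4   38.1   90.6]
shift cm tool [-0.11  0.1   0.67]
out along N mm 14.449632261823167 up-slope mm 2.115878740399948 dy -0.916608629666922
-N in tool [-0.46351734  0.01113624  0.88599303]
```

>>> {"fn": "drive_tool", "kwargs": {
  "gripper": [0,0],
  "xyz": [
    [-0.06,0,0.12],
    [-0.06,0,0.12]
  ],
  "twist": [0,0]
}}

```text
time_s: 6.32
tcp_pos: [0.591, -0.0581, 0.0881]
tcp_rot: [-0.048, 0.999, -0.007, 0.021]
contact_force: [-3.3, -0.3, 4.7]
width: 0.007
```

>>> {"fn": "drive_tool", "kwargs": {
  "gripper": [0,0],
  "xyz": [
    [-0.06,0,0.12],
    [-0.06,0,0.12]
  ],
  "twist": [0,0]
}}

```text
time_s: 6.58
tcp_pos: [0.5925, -0.0579, 0.0855]
tcp_rot: [-0.048, 0.999, -0.007, 0.021]
contact_force: [-2.9, 0.5, 3.7]
width: 0.008
```

```bash
python3 - <<'E'
from h import *
tgt(B+.008*N)
E
```

```text
t 6.575 tcp [ 0.5925 -0.0579  0.0855] F [-2.89  0.45  3.7 ] w 0.008 q [-0.3   0.31  1.69  0.    1.1  -1.97]
tool z [ 0.0431 -0.011  -0.999 ] twist needed 0.004546729969870711
sealer frame mm [-117.5   38.1   85.5]
shift cm tool [0.16 0.1  0.15]
out along N mm 8.600950942131044 up-slope mm 2.0732738704182174 dy -0.9250487613315581
-N in tool [-0.46329281  0.01109146  0.88611103]
```

>>> {"fn": "drive_tool", "kwargs": {
  "gripper": [0],
  "xyz": [
    [-0.04,0,0.08]
  ],
  "twist": [0]
}}

```text
time_s: 6.7
tcp_pos: [0.5929, -0.0579, 0.0849]
tcp_rot: [-0.048, 0.999, -0.007, 0.021]
contact_force: [-5.8, 0.4, 9.2]
width: 0.006
```

>>> {"fn": "drive_tool", "kwargs": {
  "gripper": [0],
  "xyz": [
    [-0.04,0,0.08]
  ],
  "twist": [0]
}}

```text
time_s: 6.82
tcp_pos: [0.593, -0.0579, 0.0848]
tcp_rot: [-0.048, 0.999, -0.007, 0.02]
contact_force: [-8.2, 0.1, 10.9]
width: 0.004
```

Force rises hard (13.6 N) with no further travel, so the key is at its stop. Backing off now.

>>> {"fn": "drive_tool", "kwargs": {
  "gripper": [0,0,0,0],
  "xyz": [
    [0.2,0,-0.4],
    [0.5,0,-1],
    [1,0,-2],
    [0,0,0]
  ],
  "twist": [0,0,0,0]
}}

```text
time_s: 7.32
tcp_pos: [0.5747, -0.0594, 0.1188]
tcp_rot: [-0.048, 0.999, -0.007, 0.022]
contact_force: [-0.0, -0.2, 0.2]
width: 0.007
```

```bash
python3 - <<'E'
from h import *
tgt(B+.008*N)
c=cam("wrist")
p,d=read_camera("wrist"); cv2.imwrite("pics/w3.png",p[:,:,::-1]); np.save("pics/w3.npy",d)
def sf(P): return (P-C)@R.from_euler('z',YAW).as_matrix()
for nm,P0 in {'b':(-.118,.041,.087),'g':[-.116,.077,.092],'o':[-.116,.113,.092],'w':[-.116,.149,.092],'pan':[-.12,0,.07]}.items():
    u,v=proj(c,S(P0)).astype(int); vv,uu=np.mgrid[v-4:v+5,u-4:u+5]; P=sf(unproj(c,uu.ravel()+0.,vv.ravel()+0.,d[vv,uu].ravel()))
    print(nm,u,v,p[v,u],np.median(P,0).round(4),"out mm",np.median((P-np.array([-.101,0,.08]))@N)*1000)
E
```

```text
t 7.325 tcp [ 0.5747 -0.0594  0.1188] F [-0.04 -0.15  0.18] w 0.007 q [-0.31  0.22  1.72  0.    1.15 -1.98]
tool z [ 0.0439 -0.0113 -0.999 ] twist needed 0.004622340812609593
sealer frame mm [-135.4   38.3  118.8]
shift cm tool [-1.49  0.12  3.56]
out along N mm 46.41517127791573 up-slope mm 3.2805126216798977 dy -0.7243385715251447
-N in tool [-0.4626471   0.01146896  0.88644352]
b 324 244 [16 21 26] [-0.1455  0.0407  0.1435] out mm 77.46818520907249
g 376 250 [18 96 38] [-0.1163  0.0769  0.0909] out mm 17.104386624570942
o 427 251 [248 133   0] [-0.116   0.1128  0.0911] out mm 17.101719733461454
w 479 252 [242 241 237] [-0.1159  0.1487  0.0915] out mm 17.315335202436575
pan 271 232 [149 148 145] [-0.1196 -0.0009  0.0686] out mm -0.8635379072569977
```

View pics/w3.png

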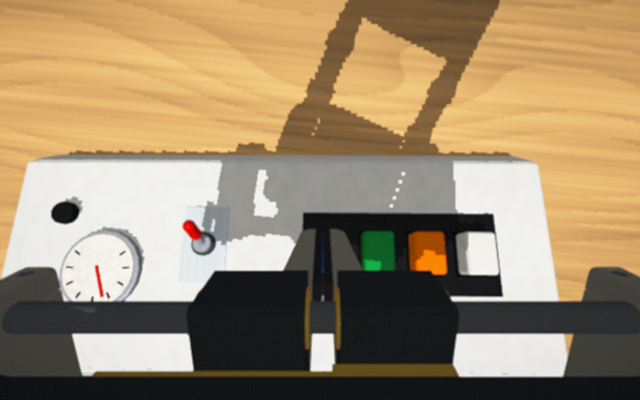

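White key has popped up level with green and orange (17 mm out each). Next I move in front of the toggle bat, which also uncovers the blue key.

```bash
python3 - <<'E'
from h import *
status(S([-.168,-.055,.14]))
E
```

```text
t 7.375 tcp [ 0.5742 -0.0592  0.1177] F [-0.06  0.04 -1.19] w 0.003 q [-0.31  0.22  1.72  0.    1.15 -1.98]
tool z [ 0.0422 -0.0108 -0.9991] twist needed 0.004564452035518585
sealer frame mm [-135.8   38.5  117.7]
shift cm tool [ 3.17 -9.37 -2.22]
```

>>> {"fn": "drive_tool", "kwargs": {
  "gripper": [0,0,0,0],
  "xyz": [
    [1.5,0,-2.2],
    [1.7,-4.7,0],
    [0,-4.7,0],
    [0,0,0]
  ],
  "twist": [0,0,0,0]
}}

```text
time_s: 7.88
tcp_pos: [0.5496, -0.157, 0.1369]
tcp_rot: [-0.049, 0.999, -0.006, 0.02]
contact_force: [-0.5, 0.4, 0.9]
width: 0.004
```

```bash
python3 - <<'E'
from h import *
c=cam("wrist")
status(S([-.168,-.055,.087]))
p,d=read_camera("wrist"); cv2.imwrite("pics/w4.png",p[:,:,::-1]); np.save("pics/w4.npy",d)
def sf(P): return (P-C)@R.from_euler('z',YAW).as_matrix()
for nm,P0 in {'b':(-.113,.041,.085),'g':[-.116,.077,.092],'o':[-.116,.113,.092],'w':[-.116,.149,.092],'pan':[-.12,0,.07],'tip':[-.1347,-.055,.095]}.items():
    u,v=proj(c,S(P0)).astype(int); vv,uu=np.mgrid[v-4:v+5,u-4:u+5]; P=sf(unproj(c,uu.ravel()+0.,vv.ravel()+0.,d[vv,uu].ravel()))
    print(nm,u,v,p[v,u],np.median(P,0).round(4),"out mm",np.median((P-np.array([-.101,0,.08]))@N)*1000)
E
```

```text
t 7.875 tcp [ 0.5496 -0.157   0.1369] F [-0.48  0.39  0.86] w 0.004 q [-0.5   0.19  1.72  0.01  1.19 -2.17]
tool z [ 0.0401 -0.0094 -0.9992] twist needed 0.006266503499976039
sealer frame mm [-169.4  -56.6  136.9]
shift cm tool [0.06 0.23 4.99]
b 441 279 [ 23  97 218] [-0.1132  0.0415  0.0838] out mm 8.989585765269553
g 490 281 [ 13 162  60] [-0.1154  0.0771  0.0912] out mm 17.05855013536057
o 536 281 [243 123   0] [-0.1162  0.1131  0.0915] out mm 17.40986669282818
w 582 282 [236 234 229] [-0.1165  0.1484  0.0915] out mm 17.348903016253
pan 387 261 [239 239 236] [-0.1198 -0.0002  0.0685] out mm -0.6742008516355138
tip 323 259 [43 15 16] [-0.1801 -0.0546  0.1786] out mm 124.95791471634396
```

View pics/w4.png

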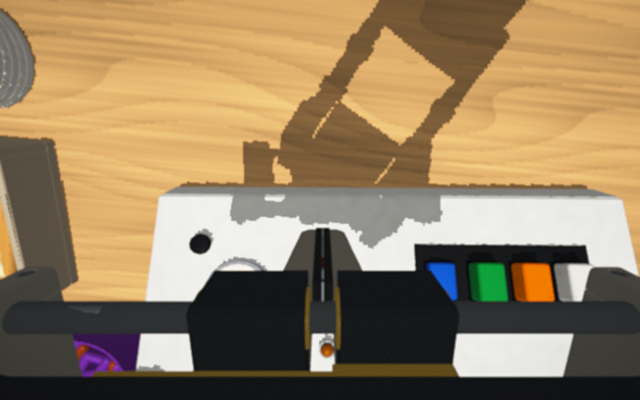

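Blue is latched: 9.0 mm out against 17 mm for the others. Now the toggle.

>>> {"fn": "drive_tool", "kwargs": {
  "gripper": [0,0,0,0],
  "xyz": [
    [0,0.1,2],
    [0,0.1,2],
    [0,0,0.9],
    [0,0,0]
  ],
  "twist": [0,0,0,0]
}}

```text
time_s: 8.43
tcp_pos: [0.5505, -0.1492, 0.0841]
tcp_rot: [-0.051, 0.999, -0.003, 0.018]
contact_force: [-0.7, -0.6, 0.1]
width: 0.003
```

```bash
python3 - <<'E'
from h import *
status(S([-.148,-.055,.087]))
E
```

```text
t 8.425 tcp [ 0.5505 -0.1492  0.0841] F [-0.7  -0.56  0.06] w 0.003 q [-0.48  0.25  1.76  0.01  1.09 -2.16]
tool z [ 0.0365 -0.005  -0.9993] twist needed 0.0105632827932709
sealer frame mm [-167.7  -48.9   84.1]
shift cm tool [-1.98 -0.64 -0.22]
```

>>> {"fn": "drive_tool", "kwargs": {
  "gripper": [0,0,0],
  "xyz": [
    [0,-0.6,-0.2],
    [-0.6,0,0],
    [-0.4,0,0]
  ],
  "twist": [0.01,0,0]
}}

```text
time_s: 8.8
tcp_pos: [0.5628, -0.1548, 0.0886]
tcp_rot: [-0.046, 0.999, -0.004, 0.02]
contact_force: [0.5, -0.2, 0.6]
width: 0.004
```

>>> {"fn": "drive_tool", "kwargs": {
  "gripper": [0,0,0],
  "xyz": [
    [-0.2,0,0],
    [-0.2,0,0],
    [-0.2,0,0]
  ],
  "twist": [0,0,0]
}}

```text
time_s: 9.18
tcp_pos: [0.5692, -0.1544, 0.0893]
tcp_rot: [-0.046, 0.999, -0.004, 0.019]
contact_force: [-5.7, -2.4, 2.2]
width: 0.004
```

```bash
python3 - <<'E'
from h import *
status(S([-.148,-.055,.087]))
E
```

```text
t 9.175 tcp [ 0.5692 -0.1544  0.0893] F [-5.69 -2.41  2.17] w 0.004 q [-0.48  0.29  1.7   0.01  1.11 -2.15]
tool z [ 0.0388 -0.0069 -0.9992] twist needed 0.000571993936203441
sealer frame mm [-149.6  -55.8   89.3]
shift cm tool [-0.15  0.09  0.24]
```

Contact with the bat (about 6 N). I keep pushing in small steps.

>>> {"fn": "drive_tool", "kwargs": {
  "gripper": [0,0],
  "xyz": [
    [-0.2,0,0],
    [-0.2,0,0]
  ],
  "twist": [0,0]
}}

```text
time_s: 9.43
tcp_pos: [0.5695, -0.1544, 0.0891]
tcp_rot: [-0.047, 0.999, -0.004, 0.014]
contact_force: [-9.7, -0.1, 6.4]
width: 0.003
```

>>> {"fn": "drive_tool", "kwargs": {
  "gripper": [0,0],
  "xyz": [
    [-0.2,0,0],
    [-0.2,0,0]
  ],
  "twist": [0,0]
}}

```text
time_s: 9.68
tcp_pos: [0.5694, -0.1545, 0.0892]
tcp_rot: [-0.047, 0.999, -0.004, 0.009]
contact_force: [-9.4, -0.2, 6.9]
width: 0.005
```

Not moving: the force (−9.5, 0, 6.7) lies along the bat, so friction is jamming it. I'll back off, go lower, and push forward and up together along the bat's arc.

>>> {"fn": "drive_tool", "kwargs": {
  "gripper": [0,0,0,0],
  "xyz": [
    [0.3,0,0],
    [0.2,0,0],
    [0,0,1.2],
    [0,0,0]
  ],
  "twist": [0,0,0,0]
}}

```text
time_s: 10.18
tcp_pos: [0.5646, -0.1548, 0.0759]
tcp_rot: [-0.047, 0.999, -0.004, 0.009]
contact_force: [-0.2, -0.0, -0.9]
width: 0.005
```

```bash
python3 - <<'E'
from h import *
status(S([-.15,-.055,.077]))
E
```

```text
t 10.175 tcp [ 0.5646 -0.1548  0.0759] F [-0.21 -0.01 -0.86] w 0.005 q [-0.48  0.31  1.7   0.    1.1  -2.14]
tool z [ 0.019  -0.0065 -0.9998] twist needed 0.0019487489363250177
sealer frame mm [-154.2  -55.8   75.9]
shift cm tool [-0.42  0.08 -0.11]
```

>>> {"fn": "drive_tool", "kwargs": {
  "gripper": [0,0],
  "xyz": [
    [-0.35,0,0],
    [-0.2,0,-0.1]
  ],
  "twist": [0,0]
}}

```text
time_s: 10.42
tcp_pos: [0.5694, -0.1541, 0.0762]
tcp_rot: [-0.047, 0.999, -0.003, 0.008]
contact_force: [-5.4, -1.2, -0.1]
width: 0.003
```

>>> {"fn": "drive_tool", "kwargs": {
  "gripper": [0,0],
  "xyz": [
    [-0.15,0,-0.2],
    [-0.15,0,-0.2]
  ],
  "twist": [0,0]
}}

```text
time_s: 10.68
tcp_pos: [0.5715, -0.1538, 0.0797]
tcp_rot: [-0.047, 0.999, -0.003, 0.007]
contact_force: [-1.4, -0.8, -1.3]
width: 0.003
```

>>> {"fn": "drive_tool", "kwargs": {
  "gripper": [0,0],
  "xyz": [
    [-0.2,0,-0.2],
    [-0.2,0,-0.2]
  ],
  "twist": [0,0]
}}

```text
time_s: 10.92
tcp_pos: [0.5765, -0.1533, 0.0847]
tcp_rot: [-0.047, 0.999, -0.003, 0.008]
contact_force: [0.2, 0.1, 0.5]
width: 0.006
```

```bash
python3 - <<'E'
from h import *
status(S([-.148,-.055,.087]))
E
```

```text
t 10.925 tcp [ 0.5765 -0.1533  0.0847] F [0.18 0.08 0.54] w 0.006 q [-0.46  0.33  1.66  0.    1.13 -2.13]
tool z [ 0.0157 -0.0058 -0.9999] twist needed 0.0021532103038950368
sealer frame mm [-142.2  -55.4   84.7]
shift cm tool [ 0.58  0.04 -0.24]
```

```bash
python3 - <<'E'
from h import *
p,d=read_camera("side"); c=cam("side")
cv2.imwrite("pics/s5.png",cv2.resize(p[170:300,270:420,::-1],None,fx=4,fy=4,interpolation=cv2.INTER_CUBIC))
print("off",proj(c,S([-.1347,-.055,.095])),"on",proj(c,S([-.1173,-.055,.105])))
E
```

```text
off [337.4572193  244.88710395] on [342.72731621 240.6371137 ]
```

View pics/s5.png

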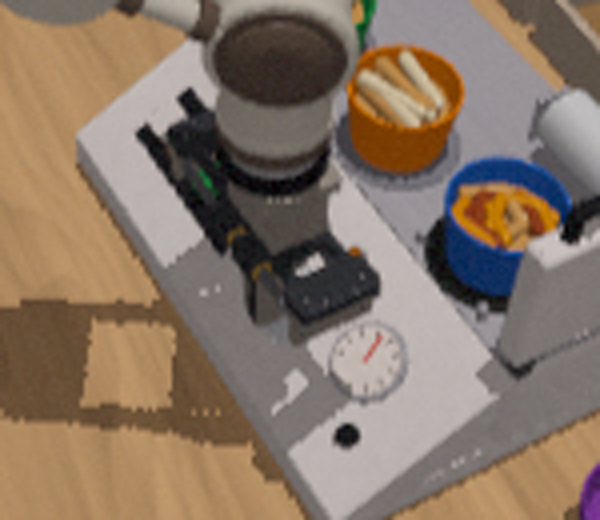

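>>> {"fn": "drive_tool", "kwargs": {
  "gripper": [0,0,0,0,0],
  "xyz": [
    [1,0,0],
    [2,0,0],
    [2,0,-3],
    [1,0,-6],
    [0,0,0]
  ],
  "twist": [0,0,0,0,0]
}}

```text
time_s: 11.6
tcp_pos: [0.5135, -0.1588, 0.1773]
tcp_rot: [-0.047, 0.999, -0.004, 0.01]
contact_force: [0.6, -0.1, -0.0]
width: 0.001
```

```bash
python3 - <<'E'
from h import *
for n in("wrist","side","top"):
    c=cam(n); p,d=read_camera(n)
    u=proj(c,S([-.126,-.055,.1])); print(n,"off",proj(c,S([-.1347,-.055,.095])),"on",proj(c,S([-.1173,-.055,.105])))
    if n=="wrist": cv2.imwrite("pics/x_w.png",p[:,:,::-1])
    else:
        x,y=u.astype(int); cv2.imwrite(f"pics/x_{n}.png",cv2.resize(p[y-45:y+45,x-60:x+60,::-1],None,fx=6,fy=6,interpolation=cv2.INTER_CUBIC))
status()
E
```

```text
wrist off [321.51840524 276.01111955] on [321.37051981 298.79676888]
side off [337.4572193  244.88710395] on [342.72731621 240.6371137 ]
top off [370.72392275 202.02871559] on [370.29163177 196.20419738]
t 11.75 tcp [ 0.5104 -0.1566  0.1707] F [-0.37 -0.2   0.31] w 0.005 q [-0.53  0.08  1.77  0.    1.28 -2.19]
tool z [ 0.01   -0.001  -0.9999] twist needed 0.002590401416485477
sealer frame mm [-208.3  -52.6  170.7]
```

View pics/x_w.png

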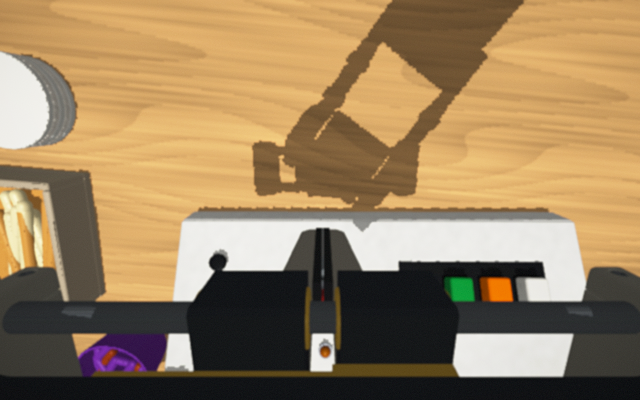

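View pics/x_side.png

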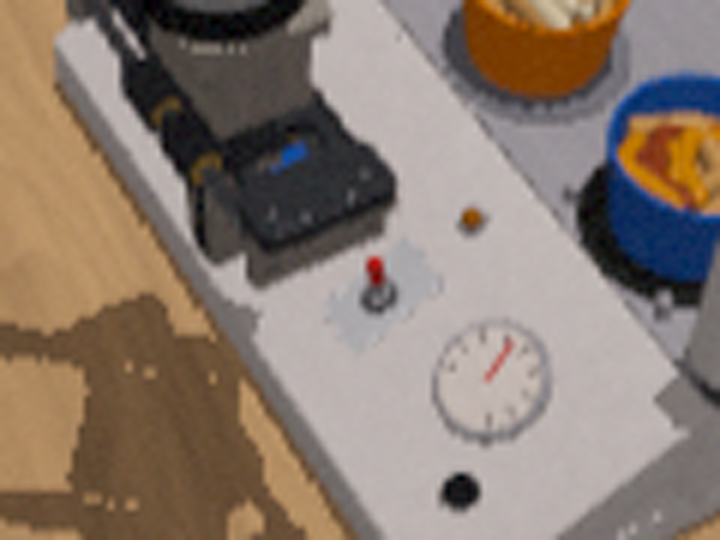

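View pics/x_top.png

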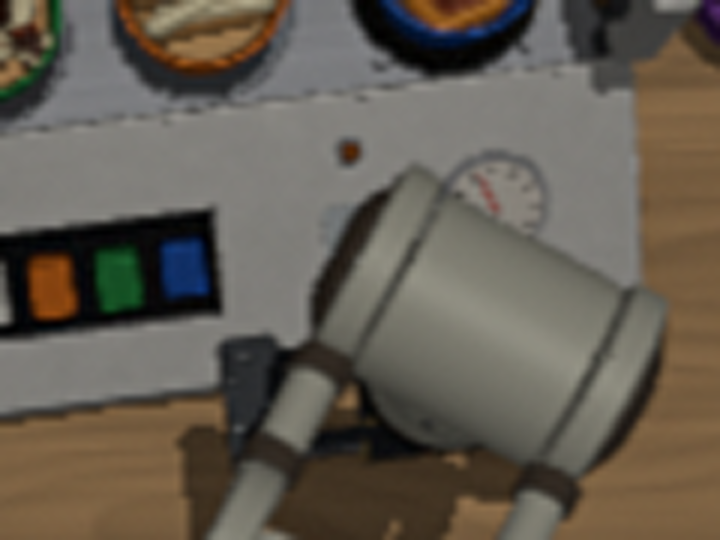

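The toggle tip shows at about (342.5, 241.7) in the side view. Predicted on is (342.7, 240.6) and off is (337.5, 244.9), so it is on. I retreat and check everything once more.

>>> {"fn": "drive_tool", "kwargs": {
  "gripper": [0,0,0,0,0],
  "xyz": [
    [4,0,-4],
    [4,2,-4],
    [3,5,0],
    [0,5,0],
    [0,0,0]
  ],
  "twist": [0,0,0,0,0]
}}

```text
time_s: 12.38
tcp_pos: [0.3822, -0.0433, 0.2427]
tcp_rot: [-0.047, 0.999, 0.005, -0.002]
contact_force: [0.7, -0.9, 0.5]
width: 0.004
```

```bash
python3 - <<'E'
from h import *
status()
def sf(P): return (P-C)@R.from_euler('z',YAW).as_matrix()
for n in("top","side"):
    c=cam(n); p,d=read_camera(n)
    cv2.imwrite(f"pics/z_{n}.png",p[:,:,::-1])
    a=(290,175,430,225) if n=="top" else (285,175,385,275)
    cv2.imwrite(f"pics/zc_{n}.png",cv2.resize(p[a[1]:a[3],a[0]:a[2],::-1],None,fx=5,fy=5,interpolation=cv2.INTER_CUBIC))
    for nm,P0 in {'b':(-.112,.041,.085),'g':[-.115,.077,.092],'o':[-.115,.113,.092],'w':[-.115,.149,.092]}.items():
        u,v=proj(c,S(P0)).round().astype(int); vv,uu=np.mgrid[v-1:v+2,u-1:u+2]; P=sf(unproj(c,uu.ravel()+0.,vv.ravel()+0.,d[vv,uu].ravel()))
        print(n,nm,p[v,u],"out mm",np.median((P-np.array([-.101,0,.08]))@N)*1000)
E
```

```text
t 12.375 tcp [ 0.3822 -0.0433  0.2427] F [ 0.67 -0.88  0.49] w 0.004 q [-0.44 -0.39  2.04  0.01  1.5  -2.1 ]
tool z [-0.0051  0.0091 -0.9999] twist needed 0.0018675829524141818
sealer frame mm [-325.5   72.1  242.7]
top b [ 17  47 100] out mm 9.405778686106334
top g [22 79 36] out mm 14.23346446517021
top o [132  65  15] out mm 17.02621073182746
top w [128 126 120] out mm 19.15368742597899
side b [ 21  80 156] out mm 8.59341083172181
side g [ 27 126  60] out mm 15.954481477221846
side o [194 104   0] out mm 17.155697502033203
side w [187 179 175] out mm 16.391811720359858
```

View pics/zc_side.png

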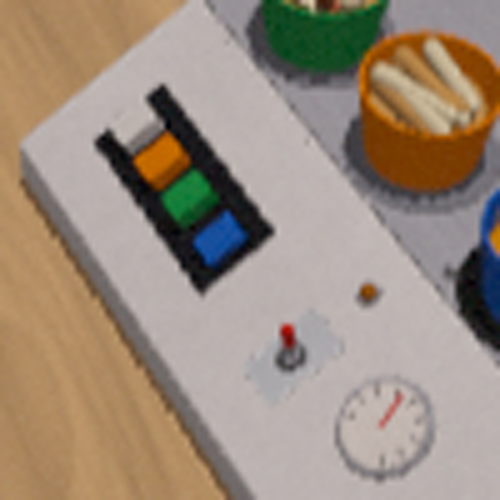

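View pics/z_top.png

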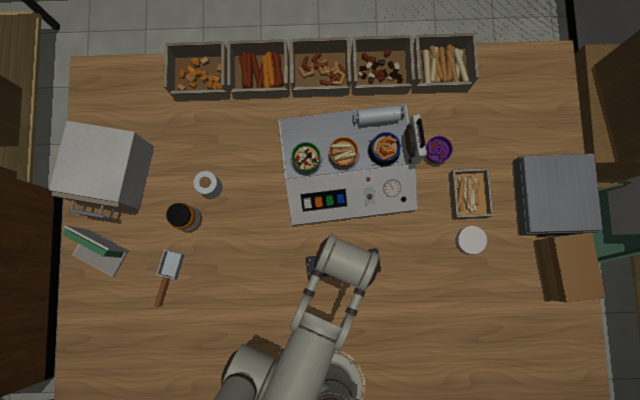

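Side crop: blue key down, the other three up, and the toggle's red tip up the slope at crop (288,335). In the top view, the tubs and the other items are where they were.

```bash
python3 -c "
from rig import *
print(sign_off())"
```

```text
the job is handed in; nothing more can be done
None
```

The sealer is now set for blue tubs and switched on. The job was handed in at about 12.5 s with the arm clear of everything.

- **Which key:** the blue tub stood on the nest beside the open head. The purple look-alike was on the counter, so I pressed the blue key.
- **Key:** I pressed it to its hard stop with about 14 N at most. The last depth checks put blue about 9 mm out from the panel and green, orange and white about 14 to 19 mm out, so blue is latched and white has popped up.
- **Toggle:** my first push jammed at about 12 N, because a level push ran along the bat. I backed off and pushed again from lower down, forward and up, and it snapped over. The side view shows its tip within about 1 pixel of where "on" should be.
- **Surroundings:** the final top view shows the tubs and the other items unmoved.

No final check failed. The top view's key heights were the noisiest, with green at 14 mm and white at 19 mm; the closer wrist view had put both at about 17 mm.

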